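# Fit the long plunger in the penetration tester

## Robot

A 7-joint arm with a two-finger parallel gripper is mounted at the origin on a cart in front of the work surface, level with it; the furniture and walls round the work are solid. World frame = base frame: x ahead of the robot, y to its left, z up, the work surface at z = 0. Lengths are in mm, angles in rad, forces in N, time in s.
With the tool pointing down it reaches from about 400 to 875 mm from the base axis. Payload 4.4 kg.
Tool frame: the origin (TCP) lies on the centre line of the jaws, within the pads' length; the fingertips stand 11 mm ahead of it and the grasp point (between the pads) lies 8 mm behind it (ctrl.tips_ahead is the distance from the TCP to the fingertips, in mm); z points along the fingers, y is the line along which they close (so a half turn about z gives the same grasp; the last joint's range is limited). The gripper opens to 85 mm and grips with 20 to 120 N. Pads are 22 mm wide; open, the fingers measure 114 mm over their backs; the gripper's body (76 mm by 85 mm) begins 54 mm behind the grasp point. The pads swing forward as they close: fully open they stand 13 mm farther back than shut.
Start: joints at [-1.297, 0.628, 0.038, 1.517, -0.027, 0.996, -0.02], TCP at [216.621, 612.856, 242.313] pointing down, gripper open.
Joint ranges: [-3.06, 3.06], [-0.37, 2.12], [-1.25, 1.32], [0.18, 2.47], [-1.1, 4.24], [0.23, 1.98], [-2.94, 2.94]. Speed limits (rad/s): [2.57, 2.57, 3.14, 3.14, 3.14, 3.14, 3.14].

## Interface

Orientations are given as [roll, pitch, yaw] about the fixed x, y, z axes, in that order (R = Rz(yaw) Ry(pitch) Rx(roll)).
In Python, from cell import ctrl, eyes, job gives the robot as it stands. The module is installed in compiled form; this text tells all that it offers.
- The arm moves only by the tool carry_out, never from a script. Its argument "moves" is a list of rows, each an object of numbers: "tx", "ty", "tz": the shift along the tool's x, y, z as a fraction of full scale; "twist": the turn about the tool's z as a fraction of full scale; "fingers": the opening, from 0 (shut) to 1 (fully open). In form: [{"tx": .., "ty": .., "tz": .., "twist": .., "fingers": ..}, ...]. A call has 1 to 12 rows; each row shifts and turns the commanded pose from where the row before left it, along the tool's axes as they then stand; what a row does not reach is not made up. Full scale, the value 1, is 0.3 m for a shift and pi rad for a turn. A row lasts 1/8 s, in which the tool goes at most 62.5 mm and 10.7 degrees, less where a joint would pass 70% of its speed; a pose out of reach is approached as far as the arm can. A call with a number of a shift or a turn outside -1 to 1 is refused whole. A call with a gripper value outside its range is refused whole. The fingers move at their own pace and stop on an object; the grip force is fixed at half the most. Time passes only in rows, so rows that do not move let the fingers close. It gives the time, the measured TCP pose, the force, the opening and the grip force at its end, in the units of the state.
- ctrl.read_state(): the state, without advancing time (a new reading comes with each control period).
- eyes.get_image(name): name is "scene" or "top" or "wrist"; returns a dict with "color" (480x640x3 uint8, blue, green, red), "fovy" (degrees; the focal length in pixels is half the picture's height over the tangent of half this angle, whatever the lens; pixels are square), "cx", "cy" (the principal point, pixels), "world_from_camera" (4x4, takes a point from camera to world coordinates). Camera axes: x right, y up, looking along -z (the intrinsics and any distortion apply to the point x, -y, -z); pixel columns grow to the right and rows downward; lengths in mm; the calibration is good to about 2 mm. A picture is of the moment at which its call begins. There is no depth.
- job.finish_job(): hands the job in; it is judged then, once.
The state is a dict: "clock": time; "qpos": joint angles; "qd": joint speeds; "tau": joint torques, N m; "eef_pos": TCP position; "tool_rot": TCP orientation; "force": force on the tool from outside, world axes, zero at the start; "torque": the same for the moment, N m; "width": finger opening in mm; "gripper_force": force on a finger pad.
Only numpy, scipy, OpenCV 4.12 (cv2) and the standard library are available. Lean on these libraries where they do the work, as an engineer would, in place of code of your own. Each camera call takes 0.05 s, during which the arm holds its last target. There are 200 camera calls.

## Task

Get the penetration tester ready for the next mortar test: take the longer of the two steel plungers out of the wooden holder block and thread it straight down through the holes of both guide plates of the tester, until its collar sits flat on the upper plate, then let go. Lower it under control rather than letting it drop, and leave the shorter plunger standing in the holder.

Things in the scene. Friction and masses are not known exactly. Their poses are not given: they have to be found in the camera images.
- long_plunger_grip (a point): Grip of the long plunger (loose, steel, 165 mm tall, about 250 g, upright in either socket of the holder). From the bottom: shank 16 mm diameter, 112 mm long; collar disc 46 mm diameter, 8 mm thick; dark round grip 22 mm diameter, 45 mm tall. This point: on the axis, 20 mm below the top, 25 mm above the collar's upper face, 145 mm above the foot; z up along the plunger.
- long_plunger_collar (a point): Centre of the underside of the long plunger's collar, 33 mm below its grip point; z up along the plunger.
- long_plunger_foot (a point): Centre of the long plunger's flat foot, 145 mm below its grip point; z up along the plunger.
- short_plunger_grip (a point): The short plunger, like the long one in all but its shank, which is only 62 mm long (115 mm tall in all, about 180 g), standing in the other socket, 90 mm from the long one. This point lies in its grip, 20 mm below the top, 95 mm above its foot. It stays where it is.
- holder: Plywood holder block, fixed to the bench, 64 x 160 x 38 mm (x, y, z); its origin is the centre of its underside. Two round sockets of 20 mm diameter, 26 mm deep, at 45 mm either side of the centre along its y axis; the plungers' feet stand on the socket floors, 12 mm above the bench, and lift straight out.
- guide_upper (a point): Centre of the hole in the tester's upper guide plate, at its top face, 135 mm above the bench. Hole 28 mm diameter, flaring to 36 mm in its top 4 mm. z up, x from the hole to the column, 55 mm away. The tester is fixed: grey base 140 x 110 x 14 mm, a rear column, two aluminium guide plates 100 x 56 x 12 mm one above the other. Its highest point, a nut on the column, is at 142 mm.
- guide_lower (a point): Centre of the lower guide plate's hole at its top face, straight below guide_upper, 65 mm above the bench; the same hole. With the collar on the upper plate the foot is 30 mm below the underside of the lower plate and 9 mm clear of the base.
- long_plunger: The long plunger as a whole; its origin is the centre of its foot.
Things that resemble listed ones, but are neither listed nor needed, are in the scene too. Leave any blue look-alike of the part that bears short_plunger_grip alone.

How it is judged (in metres and radians):
At the end, for the whole second after the job is handed in: The long plunger stands in both guides: foot and collar within 12 mm of the holes' axis, collar within 6 mm of the upper plate's top face, tilt under 10 degrees, at rest, released. The short plunger is within 30 mm of its start and within 11 degrees of upright (horizontal distance between long_plunger_foot and guide_lower below 0.012 m and horizontal distance between long_plunger_collar and guide_upper below 0.012 m and z of long_plunger_collar in the frame of guide_upper between -0.006 and 0.006 m and angle between long_plunger_grip's own z axis and vertical below 0.17 rad and linear speed of long_plunger below 0.02 m/s and distance of short_plunger_grip from where it was at the start of the episode below 0.03 m and angle between short_plunger_grip's own z axis and vertical below 0.2 rad); the robot touches nothing.
It fails at once if the long plunger is dropped through the guides (faster than 0.75 m/s with its foot below the upper plate's top face and in line with the holes) (linear speed of long_plunger above 0.75 m/s and horizontal distance between long_plunger_foot and guide_upper below 0.02 m and z of long_plunger_foot in the frame of guide_upper below 0 m).
It fails at once if the short plunger is taken out of the holder or knocked over (moved more than 40 mm) (distance of short_plunger_grip from where it was at the start of the episode above 0.04 m).
It also fails if it takes over 37 s, if anything falls off the work surface, if the arm or the gripper's body presses on something with over 40 N, if the wrist force passes 120 N, or if a joint passes its speed limit or range.

## Working session

There is one attempt and no reset: what is moved stays moved. The work goes in short steps, Python scripts to look and compute and a tool call to move; the robot and the scene stay as the last step left them, time stands still between calls to the robot, and variables do not carry over. Pictures are saved under pics/ and viewed, at most 10 in all, crops included, and the job is handed in when it is done.

Besides the shell and the picture viewer there is one more tool, called after "Call:" as name([rows], argument=value, ...), one row to a line, values as JSON. carry_out: Moves the arm, as the interface text tells. Its arguments: {"type":"object","properties":{"moves":{"type":"array","items":{"type":"object","properties":{"tx":{"type":"number","minimum":-1,"maximum":1},"ty":{"type":"number","minimum":-1,"maximum":1},"tz":{"type":"number","minimum":-1,"maximum":1},"twist":{"type":"number","minimum":-1,"maximum":1},"fingers":{"type":"number"}}}}},"required":["moves"]}

```bash
mkdir -p pics; cat > h.py <<'E'
import numpy as np, cv2
from cell import ctrl, eyes, job
def grab(n,f):
    im=eyes.get_image(n); cv2.imwrite('pics/'+f,im['color']); np.save('pics/'+f+'.npy',{k:v for k,v in im.items()},allow_pickle=True); return im
def load(f): return np.load('pics/'+f+'.npy',allow_pickle=True).item()
def px2w(im,u,v,z):
    f=240/np.tan(np.radians(im['fovy'])/2); T=np.array(im['world_from_camera'])
    d=T[:3,:3]@np.array([(u-im['cx'])/f,-(v-im['cy'])/f,-1]); o=T[:3,3]
    return o+d*(z-o[2])/d[2]
def w2px(im,p):
    f=240/np.tan(np.radians(im['fovy'])/2); T=np.array(im['world_from_camera'])
    c=T[:3,:3].T@(np.array(p,float)-T[:3,3]); return im['cx']+f*c[0]/-c[2], im['cy']+f*-c[1]/-c[2]
E
python3 - <<'E'
from h import *
a=grab('scene','s0.png');b=grab('top','t0.png')
for i in (a,b): print({k:np.round(v,3).tolist() if k!='color' else 0 for k,v in i.items()})
print(ctrl.read_state(), ctrl.tips_ahead)
E
```

```text
{'color': 0, 'fovy': 44.264, 'cx': 323.692, 'cy': 236.768, 'world_from_camera': [[0.664, 0.538, -0.52, -15.73], [-0.748, 0.49, -0.447, -360.465], [0.015, 0.686, 0.728, 880.771], [0.0, 0.0, 0.0, 1.0]]}
{'color': 0, 'fovy': 48.2, 'cx': 326.176, 'cy': 235.923, 'world_from_camera': [[0.004, 0.992, -0.124, 360.523], [-1.0, 0.006, 0.014, 116.891], [0.015, 0.124, 0.992, 1152.933], [0.0, 0.0, 0.0, 1.0]]}
{'clock': 0.1, 'qpos': array([-1.29677781,  0.62924334,  0.03846693,  1.51823334, -0.02697199,
        0.99630794, -0.0200109 ]), 'qd': array([ 0.00174511, -0.00166761, -0.00139278, -0.00160259,  0.00104529,
       -0.00123221,  0.00032662]), 'tau': array([ 3.86237749e-03, -5.64532542e+01,  1.23083699e+00, -1.93972385e+01,
        1.12885761e-02,  5.44999246e-03, -7.13484098e-07]), 'eef_pos': array([216.47054536, 612.33952321, 241.49920223]), 'tool_rot': array([-3.13991996e+00,  5.20865222e-05,  2.80176138e+00]), 'force': array([-0.74130618, -0.30134335,  0.62010831]), 'torque': array([-0.02986308,  0.01490528,  0.00691244]), 'gripper_force': 0.0, 'width': 85.62575642770877} 11.0
```

View pics/s0.png

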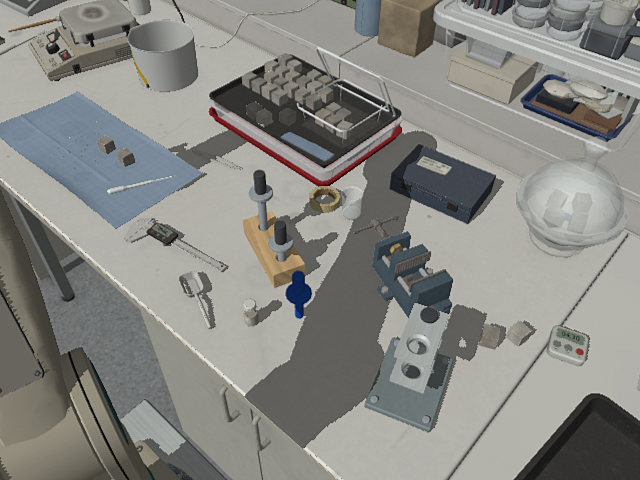

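View pics/t0.png

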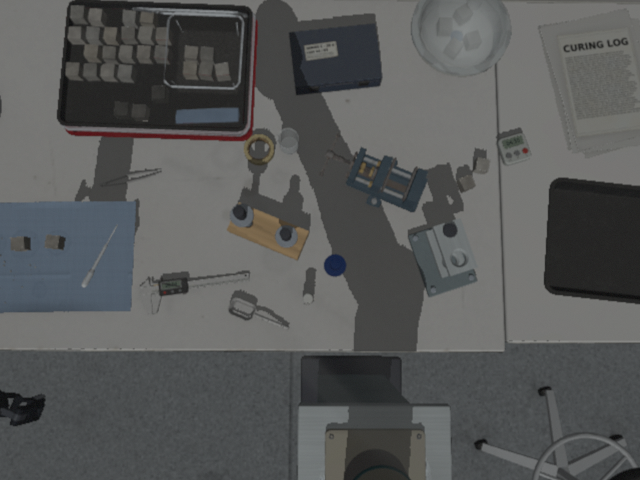

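Candidates: the rear-left plunger in the holder (scene 260,180; top 241,211) shows a long shank. The front-right one (scene 280,232; top 288,235) sits low, so it is the short one. The blue look-alike (298,290; top 335,265) stands on the bench. My choice is the rear-left one, which I'll check in a close crop.

```bash
python3 - <<'E'
from h import *
s=load('s0.png')['color'];t=load('t0.png')['color']
r=lambda i,k:cv2.resize(i,None,fx=k,fy=k,interpolation=cv2.INTER_CUBIC)
A=r(s[160:310,230:330],4); B=r(t[190:265,220:320],4)
B2=r(t[210:300,400:490],4); B=cv2.convertScaleAbs(B,alpha=1.6);B2=cv2.convertScaleAbs(B2,alpha=1.6)
c=np.zeros((600,800,3),np.uint8); c[:600,:400]=A; c[:240,400:800]=B[:240,:400]; 
c[240:600,400:760]=B2[:360]; cv2.imwrite('pics/c0.png',c)
E
```

```text
(no output)
```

View pics/c0.png

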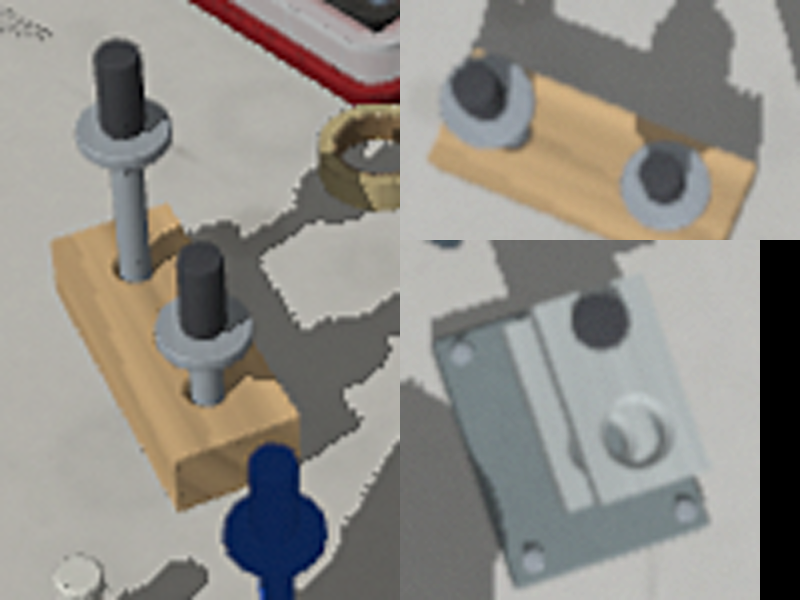

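The crop confirms it: the left plunger has the long bare shank, its top at scene (259.5,172) and its collar at top-view (241.8,215). The upper guide hole is at top-view (459,257.5) and the nut at (450,230).

```bash
python3 - <<'E'
from h import *
s=load('s0.png');t=load('t0.png')
for n,im,u,v,z in [('Ltop s',s,259.5,171.8,177),('Lcol s',s,261,192,132),('Lcol t',t,241.8,215,132),('Stop s',s,280.5,224.2,127),('Scol t',t,286.5,236.2,82),('hole t',t,459.2,257.5,135),('hole s',s,419,345,135),('nut t',t,450,230,142),('nut s',s,430,314,142)]:
    print(n,px2w(im,u,v,z).round(1))
E
```

```text
Ltop s [530.  266.4 177. ]
Lcol s [526.3 262.7 132. ]
Lcol t [528.2 264.9 132. ]
Stop s [493.8 180.1 127. ]
Scol t [493.8 181.5  82. ]
hole t [ 448.1 -151.7  135. ]
hole s [ 447.3 -153.4  135. ]
nut t [ 500.  -133.6  142. ]
nut s [ 500.2 -135.5  142. ]
```

Call:
carry_out([
  {"tx": -0.1,"ty": -0.054,"fingers": 1},
  {"tx": -0.15,"ty": -0.082,"fingers": 1},
  {"tx": -0.15,"ty": -0.082,"fingers": 1},
  {"tx": -0.15,"ty": -0.082,"fingers": 1},
  {"tx": -0.15,"ty": -0.082,"fingers": 1},
  {"tx": -0.15,"ty": -0.082,"fingers": 1},
  {"tx": -0.15,"ty": -0.082,"fingers": 1},
  {"tx": -0.15,"ty": -0.082,"fingers": 1},
  {"tx": -0.15,"ty": -0.082,"fingers": 1},
  {"tx": -0.066,"ty": -0.036,"fingers": 1},
  {"fingers": 1},
  {"fingers": 1},
])

```text
validation failed for argument at $.mo...
```

```bash
python3 - <<'E'
from h import *
i=grab('wrist','w1.png'); print(np.round(i['world_from_camera'],2).tolist(),i['fovy'])
s=ctrl.read_state(); print(s['clock'],s['eef_pos'],s['tool_rot'],s['qpos'])
print(w2px(i,[528.5,265,177]),w2px(i,[528.5,265,132]))
E
```

```text
[[0.33, -0.91, -0.25, 152.18], [0.94, 0.32, 0.09, 634.7], [-0.0, -0.27, 0.96, 372.66], [0.0, 0.0, 0.0, 1.0]] 64.46856407814718
0.15 [216.471848   612.3960255  241.58981183] [-3.14011046e+00 -1.13521025e-05  2.80175127e+00] [-1.29675692  0.62913795  0.03843982  1.51816196 -0.02701704  0.9962921
 -0.01999909]
(np.float64(57.52812243857693), np.float64(726.3978598322443)) (np.float64(89.60826085155497), np.float64(654.9222063987487))
```

View pics/w1.png

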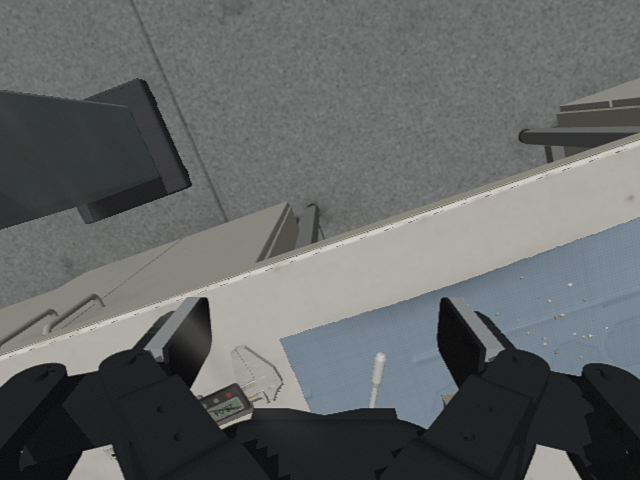

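The move call was refused as malformed, so the arm hasn't moved; the picture only shows the start pose. I'll resend with every field filled in.

Call:
carry_out([
  {"tx": -0.1,"ty": -0.054,"tz": 0,"twist": 0,"fingers": 1},
  {"tx": -0.15,"ty": -0.082,"tz": 0,"twist": 0,"fingers": 1},
  {"tx": -0.15,"ty": -0.082,"tz": 0,"twist": 0,"fingers": 1},
  {"tx": -0.15,"ty": -0.082,"tz": 0,"twist": 0,"fingers": 1},
  {"tx": -0.15,"ty": -0.082,"tz": 0,"twist": 0,"fingers": 1},
  {"tx": -0.15,"ty": -0.082,"tz": 0,"twist": 0,"fingers": 1},
  {"tx": -0.15,"ty": -0.082,"tz": 0,"twist": 0,"fingers": 1},
  {"tx": -0.15,"ty": -0.082,"tz": 0,"twist": 0,"fingers": 1},
  {"tx": -0.15,"ty": -0.082,"tz": 0,"twist": 0,"fingers": 1},
  {"tx": -0.066,"ty": -0.036,"tz": 0,"twist": 0,"fingers": 1},
  {"tx": 0,"ty": 0,"tz": 0,"twist": 0,"fingers": 1},
])

```text
clock: 1.52
eef_pos: [529.5, 263.1, 242.0]
tool_rot: [-3.141, 0.0, 2.798]
force: [-1.4, -0.1, -0.1]
width: 85.2
gripper_force: 0.0
```

```bash
python3 - <<'E'
from h import *
i=grab('wrist','w2.png')
s=ctrl.read_state(); print(s['clock'],s['eef_pos'],s['tool_rot'],s['qpos'])
print(w2px(i,[528.5,265,177]),w2px(i,[528.5,265,132]),w2px(i,[493.8,181,127]))
E
```

```text
1.575 [528.09001286 265.19106626 241.97942861] [-3.14143116e+00 -1.00694417e-03  2.80060321e+00] [-0.54183512  0.54288306  0.04568731  1.6890175  -0.03067835  0.91117192
  0.74592052]
(np.float64(327.96946418551084), np.float64(258.13074122691563)) (np.float64(327.3473407280008), np.float64(236.11692906501474)) (np.float64(191.22364910901607), np.float64(227.96758522253427))
```

View pics/w2.png

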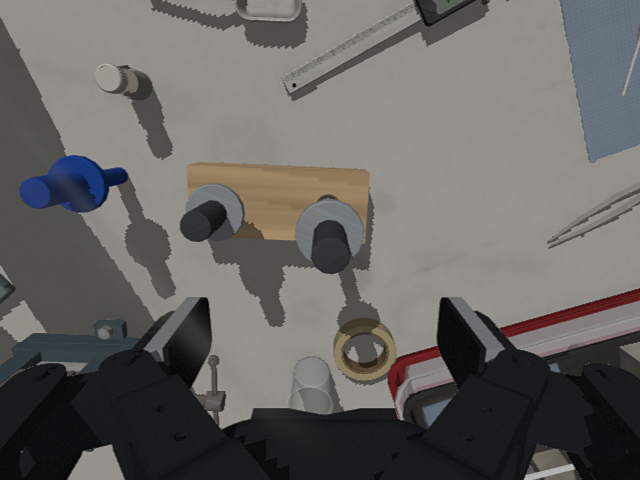

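The long plunger's top is at (332,256) and collar at (329,234). Both are within 4 px of prediction, so I descend and grip.

Call:
carry_out([
  {"tx": 0,"ty": 0.003,"tz": 0.08,"twist": 0,"fingers": 1},
  {"tx": 0,"ty": 0,"tz": 0.1,"twist": 0,"fingers": 1},
  {"tx": 0,"ty": 0,"tz": 0.08,"twist": 0,"fingers": 1},
  {"tx": 0,"ty": 0,"tz": 0.047,"twist": 0,"fingers": 1},
  {"tx": 0,"ty": 0,"tz": 0,"twist": 0,"fingers": 0.5},
  {"tx": 0,"ty": 0,"tz": 0,"twist": 0,"fingers": 0},
  {"tx": 0,"ty": 0,"tz": 0,"twist": 0,"fingers": 0},
  {"tx": 0,"ty": 0,"tz": 0,"twist": 0,"fingers": 0},
  {"tx": 0,"ty": 0,"tz": 0,"twist": 0,"fingers": 0},
  {"tx": 0,"ty": 0,"tz": 0,"twist": 0,"fingers": 0},
])

```text
clock: 2.82
eef_pos: [529.4, 266.5, 151.2]
tool_rot: [3.14, 0.001, 2.802]
force: [-0.3, 0.4, 5.7]
width: 21.1
gripper_force: 58.5
```

Call:
carry_out([
  {"tx": 0,"ty": 0,"tz": -0.04,"twist": 0,"fingers": 0},
  {"tx": 0,"ty": 0,"tz": -0.08,"twist": 0,"fingers": 0},
  {"tx": 0,"ty": 0,"tz": -0.1,"twist": 0,"fingers": 0},
  {"tx": 0,"ty": 0,"tz": -0.1,"twist": 0,"fingers": 0},
  {"tx": 0,"ty": 0,"tz": -0.1,"twist": 0,"fingers": 0},
  {"tx": 0,"ty": 0,"tz": -0.1,"twist": 0,"fingers": 0},
  {"tx": 0,"ty": 0,"tz": -0.04,"twist": 0,"fingers": 0},
  {"tx": 0,"ty": 0,"tz": 0,"twist": 0,"fingers": 0},
])

```text
clock: 3.82
eef_pos: [528.6, 266.0, 318.4]
tool_rot: [3.141, 0.0, 2.802]
force: [-0.1, 0.0, -4.9]
width: 20.4
gripper_force: 59.2
```

Call:
carry_out([
  {"tx": -0.009,"ty": -0.06,"tz": 0,"twist": 0,"fingers": 0},
  {"tx": -0.02,"ty": -0.135,"tz": 0,"twist": 0,"fingers": 0},
  {"tx": -0.02,"ty": -0.135,"tz": 0,"twist": 0,"fingers": 0},
  {"tx": -0.02,"ty": -0.135,"tz": 0,"twist": 0,"fingers": 0},
  {"tx": -0.02,"ty": -0.135,"tz": 0,"twist": 0,"fingers": 0},
  {"tx": -0.02,"ty": -0.135,"tz": 0,"twist": 0,"fingers": 0},
  {"tx": -0.02,"ty": -0.135,"tz": 0,"twist": 0,"fingers": 0},
  {"tx": -0.02,"ty": -0.135,"tz": 0,"twist": 0,"fingers": 0},
  {"tx": -0.02,"ty": -0.135,"tz": 0,"twist": 0,"fingers": 0},
  {"tx": -0.02,"ty": -0.135,"tz": 0,"twist": 0,"fingers": 0},
  {"tx": -0.02,"ty": -0.13,"tz": 0,"twist": 0,"fingers": 0},
  {"tx": 0,"ty": 0,"tz": 0,"twist": 0,"fingers": 0},
])

```text
clock: 5.32
eef_pos: [444.4, -156.6, 317.2]
tool_rot: [-3.139, -0.002, 2.794]
force: [0.3, 0.8, -2.6]
width: 20.7
gripper_force: 59.4
```

```bash
python3 - <<'E'
from h import *
i=grab('scene','s1.png'); t=grab('top','t1.png'); s=ctrl.read_state(); print(s['clock'],s['eef_pos'],s['tool_rot'],s['width'],s['force'])
p=s['eef_pos']
for im in (i,t): print(w2px(im,p+[0,0,-139.2]),w2px(im,p+[0,0,-27]))
r=lambda i,k:cv2.resize(i,None,fx=k,fy=k,interpolation=cv2.INTER_CUBIC)
c=np.zeros((600,800,3),np.uint8)
c[:, :400]=r(i['color'][240:440,350:480],3)[:600,-400:] if 0 else cv2.resize(i['color'][210:435,345:495],(400,600))
c[:, 400:]=cv2.convertScaleAbs(cv2.resize(t['color'][180:330,390:490],(400,600)),alpha=1.6)
cv2.imwrite('pics/c1.png',c)
E
```

```text
5.425 [ 445.83749117 -152.57246374  317.33218035] [ 3.14154523e+00 -2.45118157e-03  2.79974053e+00] 20.746985334861016 [ 0.43667256  1.5070084  -4.53070674]
(np.float64(421.88901381803674), np.float64(328.65261525732336)) (np.float64(433.66777532541005), np.float64(278.9729719952343))
(np.float64(465.87447148647084), np.float64(256.7242568394769)) (np.float64(484.75285300465737), np.float64(250.7846620167495))
```

View pics/c1.png

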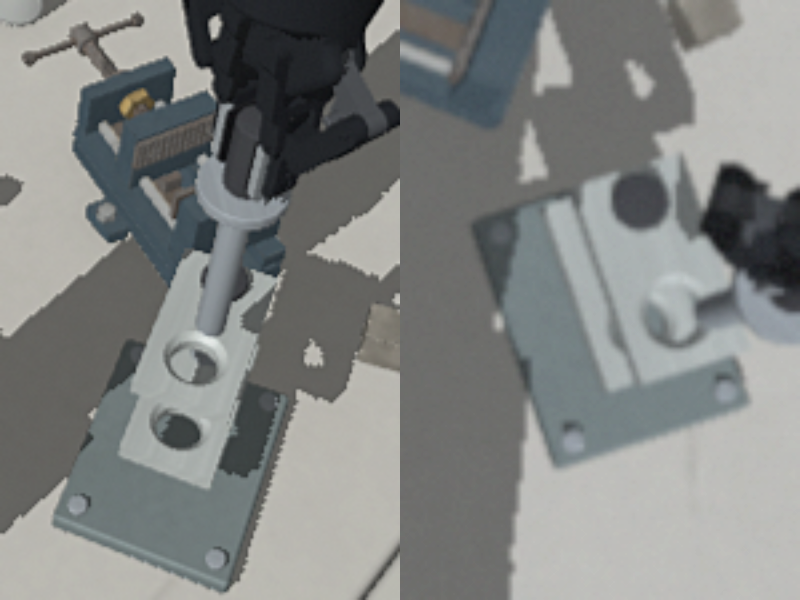

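Lowering to just above the plate and settling before a closer comparison: the last pictures caught the arm still swinging (pose 4 mm off in y).

Call:
carry_out([
  {"tx": -0.006,"ty": 0.002,"tz": 0.04,"twist": 0,"fingers": 0},
  {"tx": 0,"ty": 0,"tz": 0.045,"twist": 0,"fingers": 0},
  {"tx": 0,"ty": 0,"tz": 0,"twist": 0,"fingers": 0},
  {"tx": 0,"ty": 0,"tz": 0,"twist": 0,"fingers": 0},
  {"tx": 0,"ty": 0,"tz": 0,"twist": 0,"fingers": 0},
])

```text
clock: 6.05
eef_pos: [449.5, -152.2, 293.0]
tool_rot: [3.142, 0.001, 2.802]
force: [0.3, 0.1, -3.3]
width: 20.7
gripper_force: 59.4
```

```bash
python3 - <<'E'
from h import *
i=grab('scene','s2.png'); t=grab('top','t2.png'); s=ctrl.read_state(); print(s['clock'],s['eef_pos'],s['tool_rot'],s['width'],s['force'])
p=s['eef_pos']
for im in (i,t): print(w2px(im,p+[0,0,-139.2]),w2px(im,p+[0,0,-19.2]))
c=np.zeros((600,800,3),np.uint8)
c[:, :400]=cv2.resize(i['color'][260:380,380:460],(400,600),interpolation=cv2.INTER_CUBIC)
c[:, 400:]=cv2.convertScaleAbs(cv2.resize(t['color'][200:320,420:500],(400,600),interpolation=cv2.INTER_CUBIC),alpha=1.6)
cv2.imwrite('pics/c2.png',c)
E
```

```text
6.15 [ 449.43733733 -152.27048643  292.99821911] [3.14153118e+00 7.18899138e-04 2.80184742e+00] 20.397603443851253 [-0.26928872 -0.37604897 -3.61877245]
(np.float64(420.8830151594975), np.float64(336.52595272611734)) (np.float64(433.1397788627527), np.float64(285.23843240261544))
(np.float64(462.11794191084664), np.float64(255.92355132414963)) (np.float64(481.42105322957593), np.float64(249.58422759126734))
```

View pics/c2.png

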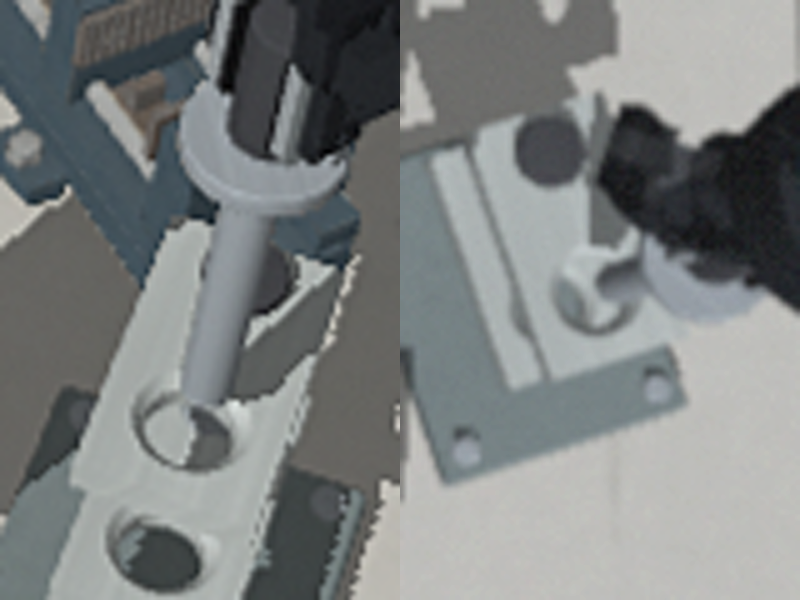

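Foot centre at scene (421.2,339), top (461.4,257); hole at scene (418.2,346), top (459.4,258). Triangulating both.

```bash
python3 - <<'E'
from h import *
from scipy.optimize import least_squares as L
i=load('s2.png');t=load('t2.png')
def tri(a,b):
    r=L(lambda p:np.r_[np.array(w2px(i,p))-a,np.array(w2px(t,p))-b],[448,-152,140]); return r.x.round(1),r.fun.round(1)
print(tri((421.2,339),(461.4,257))); print(tri((418.2,346),(459.4,258)))
for z in (145,150,154): print(z,px2w(i,421.2,339,z).round(1),px2w(t,461.4,257,z).round(1))
print(px2w(i,418.2,346,135).round(1),px2w(t,459.4,258,135).round(1))
E
```

```text
(array([ 448.8, -153.2,  148.7]), array([-0.5,  0.1,  0.5, -0.5]))
(array([ 447.2, -152.7,  131.7]), array([ 0.1, -0. , -0.1,  0.1]))
145 [ 451.8 -152.6  145. ] [ 448.2 -153.2  145. ]
150 [ 448.6 -154.   150. ] [ 447.7 -151.9  150. ]
154 [ 446.1 -155.2  154. ] [ 447.4 -150.8  154. ]
[ 445.1 -153.6  135. ] [ 447.1 -152.   135. ]
```

Call:
carry_out([
  {"tx": 0.006,"ty": -0.001,"tz": 0.0,"twist": 0,"fingers": 0},
  {"tx": 0,"ty": 0,"tz": 0.02,"twist": 0,"fingers": 0},
  {"tx": 0,"ty": 0,"tz": 0.03,"twist": 0,"fingers": 0},
  {"tx": 0,"ty": 0,"tz": 0.03,"twist": 0,"fingers": 0},
  {"tx": 0,"ty": 0,"tz": 0.03,"twist": 0,"fingers": 0},
  {"tx": 0,"ty": 0,"tz": 0,"twist": 0,"fingers": 0},
  {"tx": 0,"ty": 0,"tz": 0,"twist": 0,"fingers": 0},
])

```text
clock: 7.02
eef_pos: [447.6, -152.0, 259.7]
tool_rot: [-3.142, 0.0, 2.802]
force: [0.7, 0.3, -3.5]
width: 20.6
gripper_force: 59.4
```

Call:
carry_out([
  {"tx": 0,"ty": 0,"tz": 0.04,"twist": 0,"fingers": 0},
  {"tx": 0,"ty": 0,"tz": 0.04,"twist": 0,"fingers": 0},
  {"tx": 0,"ty": 0,"tz": 0.04,"twist": 0,"fingers": 0},
  {"tx": 0,"ty": 0,"tz": 0.04,"twist": 0,"fingers": 0},
  {"tx": 0,"ty": 0,"tz": 0.04,"twist": 0,"fingers": 0},
  {"tx": 0,"ty": 0,"tz": 0.03,"twist": 0,"fingers": 0},
  {"tx": 0,"ty": 0,"tz": 0,"twist": 0,"fingers": 0},
])

```text
clock: 7.9
eef_pos: [447.0, -151.8, 190.0]
tool_rot: [-3.141, -0.002, 2.802]
force: [0.3, 0.6, -4.0]
width: 20.9
gripper_force: 59.5
```

Foot is through the lower plate with no contact. Continuing slowly to seat the collar.

Call:
carry_out([
  {"tx": 0,"ty": 0,"tz": 0.03,"twist": 0,"fingers": 0},
  {"tx": 0,"ty": 0,"tz": 0.03,"twist": 0,"fingers": 0},
  {"tx": 0,"ty": 0,"tz": 0.01,"twist": 0,"fingers": 0},
  {"tx": 0,"ty": 0,"tz": 0.005,"twist": 0,"fingers": 0},
  {"tx": 0,"ty": 0,"tz": 0,"twist": 0,"fingers": 0},
  {"tx": 0,"ty": 0,"tz": 0,"twist": 0,"fingers": 0},
])

```text
clock: 8.65
eef_pos: [447.6, -152.0, 168.4]
tool_rot: [3.142, 0.0, 2.802]
force: [0.5, 0.6, -3.4]
width: 20.5
gripper_force: 59.5
```

Call:
carry_out([
  {"tx": 0,"ty": 0,"tz": 0.007,"twist": 0,"fingers": 0},
  {"tx": 0,"ty": 0,"tz": 0.007,"twist": 0,"fingers": 0},
  {"tx": 0,"ty": 0,"tz": 0.004,"twist": 0,"fingers": 0},
  {"tx": 0,"ty": 0,"tz": 0,"twist": 0,"fingers": 0},
  {"tx": 0,"ty": 0,"tz": 0,"twist": 0,"fingers": 0},
])

```text
clock: 9.28
eef_pos: [447.4, -151.9, 162.8]
tool_rot: [-3.142, -0.0, 2.802]
force: [0.0, -0.3, -2.7]
width: 20.7
gripper_force: 59.5
```

Call:
carry_out([
  {"tx": 0,"ty": 0,"tz": 0.003,"twist": 0,"fingers": 0},
  {"tx": 0,"ty": 0,"tz": 0.003,"twist": 0,"fingers": 0},
  {"tx": 0,"ty": 0,"tz": 0,"twist": 0,"fingers": 0},
  {"tx": 0,"ty": 0,"tz": 0,"twist": 0,"fingers": 0},
])

```text
clock: 9.78
eef_pos: [447.5, -151.9, 162.2]
tool_rot: [3.141, 0.001, 2.802]
force: [-4.0, 0.9, 9.7]
width: 20.3
gripper_force: 61.2
```

Contact at the expected height (162.2 mm). Releasing and retreating.

Call:
carry_out([
  {"tx": 0,"ty": 0,"tz": 0,"twist": 0,"fingers": 0.35},
  {"tx": 0,"ty": 0,"tz": 0,"twist": 0,"fingers": 0.6},
  {"tx": 0,"ty": 0,"tz": 0,"twist": 0,"fingers": 0.8},
  {"tx": 0,"ty": 0,"tz": 0,"twist": 0,"fingers": 0.8},
  {"tx": 0,"ty": 0,"tz": -0.05,"twist": 0,"fingers": 0.8},
  {"tx": 0,"ty": 0,"tz": -0.1,"twist": 0,"fingers": 0.8},
  {"tx": 0,"ty": 0,"tz": -0.1,"twist": 0,"fingers": 0.8},
  {"tx": 0,"ty": 0,"tz": -0.1,"twist": 0,"fingers": 0.8},
  {"tx": 0,"ty": 0,"tz": 0,"twist": 0,"fingers": 0.8},
  {"tx": 0,"ty": 0,"tz": 0,"twist": 0,"fingers": 0.8},
])

```text
clock: 11.02
eef_pos: [446.9, -151.6, 265.4]
tool_rot: [3.142, -0.001, 2.802]
force: [-0.1, 0.5, 0.6]
width: 68.6
gripper_force: 0.0
```

```bash
python3 - <<'E'
from h import *
i=grab('scene','s3.png'); s=ctrl.read_state(); print(s['clock'],s['eef_pos'],s['width'],s['force'])
cv2.imwrite('pics/c3.png',cv2.resize(i['color'][160:440,230:500],(579,600)))
E
```

```text
11.075 [ 446.70448979 -151.62991907  265.04135819] 68.48757428860077 [-0.22743043 -0.63714487 -0.75819178]
```

View pics/c3.png

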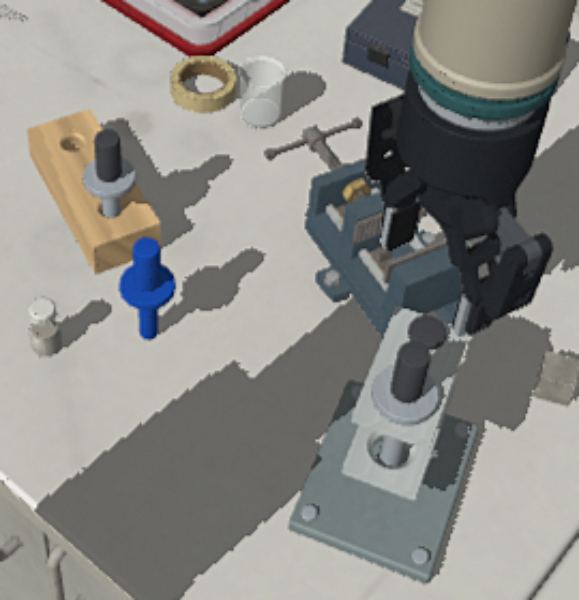

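The long plunger stands seated in both guides, with its collar at crop (405,392) and its shank visible in the lower hole at (392,448). The short one is still in the holder at (108,180), and the gripper is clear.

```bash
python3 -c "
from cell import job
print(job.finish_job())"
```

```text
the job is handed in; nothing more can be done
None
```

The long plunger was lowered under control through both guide plates until its collar seated on the upper plate, then released. The short plunger still stands in the holder. I handed the job in at about 11 s of the 37 s limit, and the hand-in gave no verdict.

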